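Feel out the restrictor and case it

ROBOT

A 6-joint arm with a two-finger parallel gripper is mounted at the origin on the work surface. World frame = base frame: x ahead of the robot, y to its left, z up, the work surface at z = 0. Lengths are in mm, angles in rad, forces in N, time in s.
With the tool pointing down it reaches from about 225 to 725 mm from the base axis. Payload 3.1 kg.
Tool frame: the origin (TCP) lies on the centre line of the jaws, within the pads' length; the fingertips stand 11 mm ahead of it and the grasp point (between the pads) lies 8 mm behind it; z points along the fingers, y is the line along which they close (so a half turn about z gives the same grasp; the last joint's range is limited). The gripper opens to 85 mm and grips with 20 to 120 N. Pads are 22 mm wide; open, the fingers measure 114 mm over their backs; the gripper's body (76 mm by 85 mm) begins 54 mm behind the grasp point. The pads swing forward as they close: fully open they stand 13 mm farther back than shut.
Start: joints at [1.169, 0.048, 0.099, 1.622, 0, 1.443], TCP at [141.963, 505.434, 242.312] pointing down, gripper open.
Joint ranges: [-2.91, 2.91], [-0.99, 1.94], [-1.21, 1.42], [-2.12, 2.29], [-1.49, 1.47], [-3.14, 3.14]. Speed limits (rad/s): [2.79, 2.79, 3.14, 3.14, 3.14, 3.14].

INTERFACE

Orientations are given as a unit quaternion [w, x, y, z].
In Python, from bench import bot, vision, order gives the robot as it stands.
- The arm moves only by the tool drive_tool, never from a script. Its argument "moves" is a list that holds one entry, the list of rows, each a list of 7 numbers: the shift along the world's x, y, z in cm, then the turn, a rotation vector about the world's x, y, z in degrees, then the opening, from 0 (shut) to 1 (fully open). In form: [[[x, y, z, rx, ry, rz, gripper], ...]]. A call has 1 to 12 rows; each row shifts and turns the commanded pose from where the row before left it; what a row does not reach is not made up. A row lasts 1/8 s, in which the tool goes at most 62.5 mm and 10.7 degrees, less where a joint would pass 70% of its speed; a pose out of reach is approached as far as the arm can. A call is refused whole if a number of a shift passes 6.25 or a number of a turn 10.7, either way. A call with a gripper value outside its range is refused whole. The fingers move at their own pace and stop on an object; "squeeze" is the grip in N (left out, the last holds). Time passes only in rows, so rows that do not move let the fingers close. It gives the time, the measured TCP pose, the force, the opening and the grip force at its end, in the units of the state.
- bot.get_obs(): the state, without advancing time (a new reading comes with each control period).
- vision.camera(name): name is "side" or "top" or "wrist"; returns the picture (384x512x3 uint8, red, green, blue); there is no depth.
- vision.camera_model(name): a dict with "vertical_fov" (degrees; the focal length in pixels is half the picture's height over the tangent of half this angle, whatever the lens; pixels are square), "cx", "cy" (the principal point, pixels), "k1" (the pictures are not rectified: a ray, as slopes to the right and down, at radius r is drawn at 1 + k1 r^2 times it, then the intrinsics apply), "origin" and "attitude" of the camera in the world. Camera axes: x right, y down, z forward; pixel columns grow to the right and rows downward; lengths in mm; the calibration is good to about 2 mm. A picture is of the moment at which its call begins: read the wrist's pose just before it. camera_model takes no time and is no camera call; for the wrist camera it gives the pose at the moment of the call.
- order.finish_job(): hands the job in; it is judged then, once.
Trained networks look in the newest picture that a camera, given by its name, has taken for a name from the list of things; names that differ only in an ending like _2 or _b are one class to them, and where a whole thing is asked for, a point or a joint stands for the part that bears it (a point fixed in the world has none). Each returns a list of dicts, best first, with "confidence" (0 to 1); they miss things now and then, are a little off and sometimes report something else, mostly with a low value. They report only what shows in the picture. A call takes as long as a camera call. They do not tell look-alikes from the thing itself.
- vision.boxes_of(camera, target): "extent" ([left, top, right, bottom] in pixels, round what is visible of it).
The state is a dict: "t": time; "qpos": joint angles; "qd": joint speeds; "tau": joint torques, N m; "ee_pos": TCP position; "tcp_rot": TCP orientation; "force": force on the tool from outside, world axes, zero at the start; "ft_torque": the same for the moment, N m; "opening": opening from 0.0 (shut) to 1.0 (fully open); "grip_force": force on a finger pad.
Only numpy, scipy, OpenCV 4.12 (cv2) and the standard library are available. Lean on these libraries where they do the work, as an engineer would, in place of code of your own. Each camera call takes 0.05 s, during which the arm holds its last target. There are 200 camera calls.

TASK

A brass restrictor bush lies out of sight in the round lidded canister: put shut fingertips down through the window of its turning lid and sweep round the track, the lid turning with you, until the bush is home against the low stop rib. Bring the window over it, lift it out, set it down gently, standing upright, in the lower half of the open hinged case, and let go of it. Then close the case fully, edge to edge, and leave the other things on the bench where they are.

Things in the scene. Friction and masses are not known exactly. Their poses are not given: they have to be found in the camera images.
- canister: Round aluminium canister fixed to the bench, 200 mm across, rim 35 mm high; origin at the centre of its underside. Inside, floor 4 mm above the bench, a ring track for the bush lies between the hub (radius 42 mm) and a low curb (radius 82 to 85 mm); wall at 97 mm. A rib 8 mm thick crosses the track along the canister's +x axis. Curb and rib tops are 11 mm above the bench. Slippery inside.
- canister_lid (a joint): Flat steel lid, 220 mm across, from 36 to 40 mm above the bench, turning on the canister's centre with a light drag (0.06 N m); stays where left. Value (rad): angle of its window's middle, counter-clockwise from above, from the canister's +x axis (the rib). Range 0 to 4.6; starts at 3.3 to 4.2. Sweeping clockwise, to lower values, takes the bush to the rib.
- window (a point): Middle of the window, at the lid's upper face, 67 mm from the lid's centre. The window is a rectangular hole, 58 mm radially by 88 mm along the tangent (44 mm either side of this point). Own x axis radially outwards, y along the tangent, counter-clockwise.
- pocket (a point): Where the bush's centre is when it is home against the rib's +y side, on the track floor, in the middle of the track: 59 mm along the canister's x and 19 mm along its y (0.31 rad counter-clockwise from the x axis); the track leaves it 5 mm play inwards or outwards. Axes as the canister's.
- restrictor: Brass restrictor bush: upright plain cylinder, 30 mm diameter, 22 mm tall, about 80 g; origin at the centre of its underside, z axis along its length. It starts standing on the canister's track floor, out of sight under the lid, somewhere between about 1.05 and 2.1 rad counter-clockwise from the rib.
- case: Lower half of a black hinged case, fixed to the bench: open-topped, 76 mm (own x) by 110 mm (own y), 24 mm high, walls and floor 3 mm thick; origin at the centre of its underside. The hinge runs along the upper edge of its +x side (away from the robot).
- case_top (a joint): Upper half of the case, a shell 76 by 110 mm, 18 mm deep, walls 3 mm. Value (rad): 0 closed, rims edge to edge (case then 42 mm high), positive open, stops at 0 and 2.5; starts at 1.8 to 2.3, leaning back over the far side. The hinge is stiff (0.07 N m): it stays where left and must be pushed all the way; no catch.
- case_hinge (a point): Middle of the hinge line, 38 mm along the case's +x from its centre and 24 mm above the bench; the line runs along the case's y. Axes as the case's.
- case_floor (a point): Middle of the case's inner floor, 3 mm above the bench. Axes as the case's.
- sight_jar: Bystander: green glass jar with metal cap, 44 mm across, 68 mm tall, standing between canister and case; origin at centre of underside.
- spark_plug: Bystander: spark plug lying on the bench between canister and case, about 76 mm long, 21 mm high; origin below its hexagon.
- ratchet: Bystander: chrome ratchet handle lying across at the back, 200 mm long, 28 mm high; origin at the middle of its underside.
- reed_cage: Bystander: blue wedge-shaped reed cage on a 58 by 72 mm flange, 53 mm tall, at the back; origin at centre of underside.
- gap_tool: Bystander: flat steel spark plug gap tool, 36 mm disc with a 60 mm arm, 5 mm thick, at the left; origin under the disc.
- jet_canister: Bystander: small screw-top aluminium canister, 48 mm across, 70 mm tall, at the back; origin at centre of underside.
- wrench: Bystander: 150 mm steel wrench lying at the right; origin under its middle.
Not all that is in view belongs to the job. Leave any pink look-alike of the case alone.

How it is judged:
By the outcome, as a careful person would: the job done as asked, in the order asked, and still so for the second after the job is handed in, with the robot touching nothing.
It also fails if it takes over 72 s, if anything falls off the work surface, if the arm or the gripper's body presses on something with over 40 N, if the wrist force passes 120 N, or if a joint passes its speed limit or range.

## Working session

There is one attempt and no reset: what is moved stays moved. The work goes in short steps, Python scripts to look and compute and a tool call to move; the robot and the scene stay as the last step left them, time stands still between calls to the robot, and variables do not carry over. Pictures are saved under pics/ and viewed, at most 10 in all, crops included, and the job is handed in when it is done.

Besides the shell and the picture viewer there is one more tool, called after "Call:" in YAML: its name, and indented under it one key for each argument. drive_tool: Moves the arm, as the interface text tells. Its arguments: {"type":"object","properties":{"moves":{"type":"array"},"squeeze":{"type":"number"}},"required":["moves"]}

```bash
mkdir -p pics
cat > h.py <<'E'
import numpy as np, cv2
from bench import bot, vision, order
from scipy.spatial.transform import Rotation as R
def rot(a):
    a=np.array(a,float)
    return a if a.shape==(3,3) else R.from_quat(np.r_[a[1:],a[0]]).as_matrix()
def K(m):
    f=192/np.tan(np.radians(m["vertical_fov"])/2); return f,m["cx"],m["cy"],m["k1"]
def pix2plane(m,uv,z):
    f,cx,cy,k=K(m); d=np.array([(uv[0]-cx)/f,(uv[1]-cy)/f]); s=d.copy()
    for _ in range(30): s=d/(1+k*(s@s))
    r=rot(m["attitude"])@np.r_[s,1]; o=np.array(m["origin"])
    return o+r*(z-o[2])/r[2]
def proj(m,P):
    f,cx,cy,k=K(m); p=(np.atleast_2d(P)-np.array(m["origin"]))@rot(m["attitude"]); s=p[:,:2]/p[:,2:]
    return s*(1+k*(s**2).sum(1,keepdims=True))*f+[cx,cy]
def save(n,im,sc=1,crop=None):
    if crop: im=im[crop[1]:crop[3],crop[0]:crop[2]]
    cv2.imwrite(n,cv2.resize(im[:,:,::-1],None,fx=sc,fy=sc,interpolation=cv2.INTER_CUBIC))
E
python3 - <<'E'
from h import *
a=vision.camera("top");b=vision.camera("side")
np.save("top0.npy",a);np.save("side0.npy",b)
save("pics/a.png",a,1.5)
save("pics/b.png",b,1.5)
for c in("top","side"):
    print(c,vision.camera_model(c))
for n in ["canister","window","case","case_top","sight_jar","spark_plug"]:
    print(n,[(np.round(d["extent"]),round(d["confidence"],2)) for d in vision.boxes_of("top",n)])
print(bot.get_obs())
E
```

```text
top {'vertical_fov': 45.003761600008964, 'cx': 249.51401214869372, 'cy': 187.2579316947735, 'k1': 0.054390377588595114, 'origin': array([ 350.91682851,   -5.5260176 , 1369.67934367]), 'attitude': array([ 0.0595226 , -0.69795014,  0.71102104, -0.0614145 ])}
side {'vertical_fov': 42.8624780397557, 'cx': 250.7016510795442, 'cy': 194.35106375575896, 'k1': -0.12278969954236871, 'origin': array([ 239.62315052, -776.72970324,  988.32307122]), 'attitude': array([-0.34694619,  0.91950575, -0.16982911,  0.07277083])}
canister [(array([144., 177., 221., 256.]), 0.82)]
window [(array([146., 178., 219., 257.]), 0.71)]
case [(array([285., 257., 327., 286.]), 0.71), (array([281., 180., 322., 228.]), 0.59)]
case_top [(array([285., 179., 323., 204.]), 0.66), (array([286., 256., 329., 285.]), 0.57)]
sight_jar [(array([240., 161., 253., 183.]), 0.61)]
spark_plug [(array([245., 224., 252., 247.]), 0.51)]
{'t': 0.4, 'qpos': array([1.16924739e+00, 4.80727717e-02, 9.89728628e-02, 1.62199471e+00,
       2.35479453e-05, 1.44299806e+00]), 'qd': array([-0.00075256, -0.00173812,  0.00195207, -0.00094532, -0.00246067,
       -0.00039215]), 'tau': array([-7.56288155e-04, -3.38109040e+01,  3.19641137e+01,  5.26248929e-03,
       -1.93802725e-04,  1.75345498e-06]), 'ee_pos': array([141.90108102, 505.3696454 , 242.15963842]), 'tcp_rot': array([-5.03799230e-05,  1.36448345e-01,  9.90647176e-01, -1.40873193e-04]), 'force': array([-0.30084332,  0.22753665, -0.32387938]), 'ft_torque': array([ 0.0142283 ,  0.03975876, -0.02069838]), 'grip_force': 0.0, 'opening': 0.9981706835588537}
```

View pics/a.png

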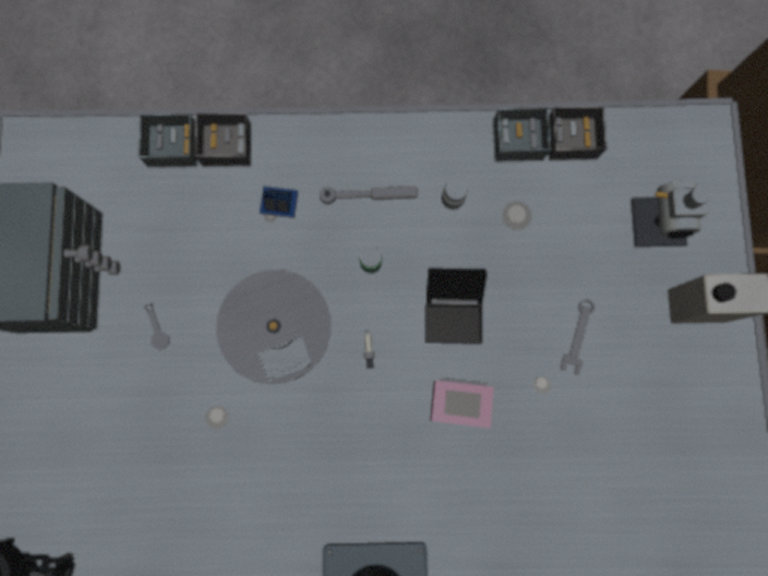

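View pics/b.png

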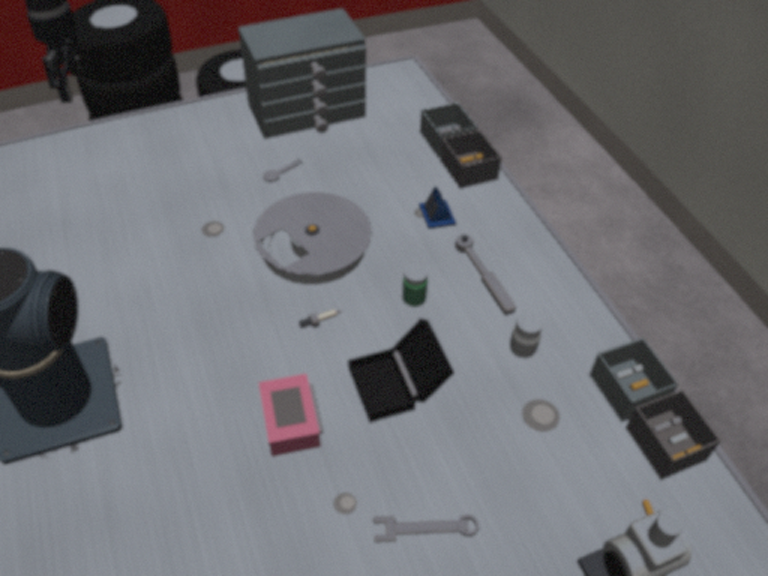

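Run:
```python
from h import *
a=np.load("top0.npy");mt=vision.camera_model("top")
print("can", pix2plane(mt,(182.3,217.5),40),"hubscrew",pix2plane(mt,(182,217),45), "win",pix2plane(mt,(190,239),40))
print("lid edges",[pix2plane(mt,p,40)[:2].round() for p in((144.5,217),(221,217),(182,180),(182,256))])
print("case corners z24",[pix2plane(mt,p,24)[:2].round() for p in((284,205),(321,205),(321,228.5),(284,228.5))])
mw=vision.camera_model("wrist");o=bot.get_obs()
print(mw, rot(o["tcp_rot"]).T@(mw["origin"]-o["ee_pos"]), rot(o["tcp_rot"]).T@rot(mw["attitude"]))
save("pics/c.png",a,4,(135,165,335,295))
```

```text
can [496.17714149 183.57056852  40.        ] hubscrew [497.08469244 183.72668199  45.        ] win [434.2447603  161.21245426  40.        ]
lid edges [array([500., 292.]), array([495.,  72.]), array([606., 185.]), array([387., 184.])]
case corners z24 [array([ 529., -111.]), array([ 527., -219.]), array([ 459., -216.]), array([ 460., -109.])]
{'vertical_fov': 63.663897964746084, 'cx': 260.2534536136858, 'cy': 187.47732992849464, 'k1': -0.0453069647703174, 'origin': array([ 70.95774957, 525.55376317, 372.58995571]), 'attitude': array([0.11538076, 0.78852573, 0.59772761, 0.08738511])} [  73.76633097    0.21521054 -130.42585884] [[ 1.79953412e-04 -9.58084648e-01 -2.86485211e-01]
 [ 9.99999969e-01  1.23384150e-04  2.15511813e-04]
 [-1.71130825e-04 -2.86485240e-01  9.58084640e-01]]
```

View pics/c.png

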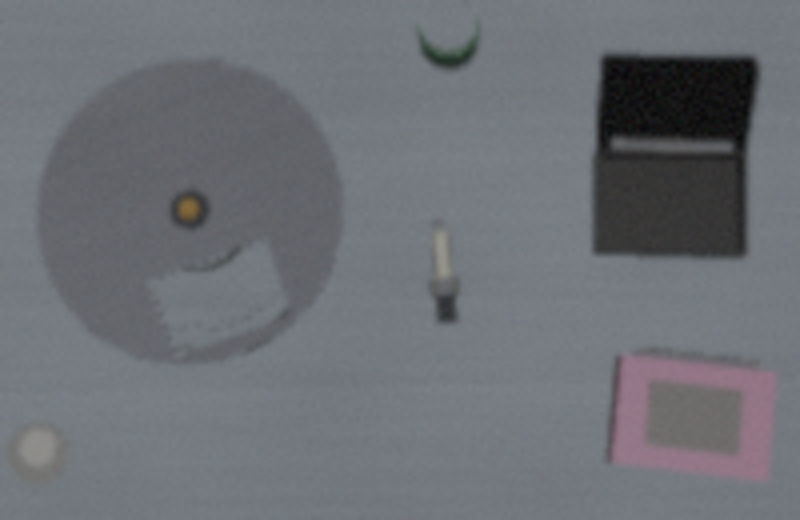

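Call:
drive_tool:
  moves:
    - [[1.6,-1.9,0,0,0,10.6,0],[1.6,-1.9,0,0,0,10.6,0],[1.6,-1.9,0,0,0,10.6,0],[1.6,-1.9,0,0,0,10.6,0],[1.6,-1.9,0,0,0,10.6,0],[1.6,-1.9,0,0,0,10.6,0],[1.6,-1.9,0,0,0,10.6,0],[1.6,-1.9,0,0,0,10.6,0],[1.6,-1.9,0,0,0,10.6,0],[1.6,-1.9,0,0,0,10.6,0],[1.6,-1.9,0,0,0,10.6,0],[1.6,-1.9,0,0,0,10.6,0]]

```text
t: 1.9
ee_pos: [334.5, 276.8, 242.5]
tcp_rot: [-0.0, 0.828, -0.56, 0.0]
force: [0.3, -0.3, 0.8]
opening: -0.0
grip_force: 0.0
```

Call:
drive_tool:
  moves:
    - [[1.6,-1.9,-1.5,0,0,10.6,0],[1.6,-1.9,-1.5,0,0,10.6,0],[1.6,-1.9,-1.5,0,0,10.6,0],[1.6,-1.9,-1.5,0,0,10.6,0],[1.6,-1.9,-1.5,0,0,10.6,0],[1.6,-1.9,0,0,0,10.6,0],[0,0,0,0,0,0,0]]

```text
t: 2.78
ee_pos: [430.5, 162.5, 167.0]
tcp_rot: [0.0, 0.999, -0.045, -0.0]
force: [-0.1, 1.2, 0.4]
opening: 0.0
grip_force: 0.0
```

Run:
```python
from h import *
mw=vision.camera_model("wrist");b=vision.camera("wrist")
import pickle;pickle.dump((mw,b),open("w1.pkl","wb"))
o=bot.get_obs();print(o["t"],o["ee_pos"],o["qpos"],o["opening"],o["tcp_rot"])
from math import *
c=np.array([496.5,182.5]);a=3.47
P=lambda r,t:[c[0]+r*cos(a)-t*sin(a),c[1]+r*sin(a)+t*cos(a),40]
im=b.copy()
for p in proj(mw,[P(38,-44),P(38,44),P(96,44),P(96,-44),P(0,0)]+[P(110*cos(q),110*sin(q)) for q in np.arange(0,6.3,.4)]): cv2.circle(im,tuple(int(v) for v in p),3,(255,0,0),1)
save("pics/d.png",im,1.5)
```

```text
2.825 [430.00315235 163.20928006 167.30153883] [ 2.16406058e-01 -1.25638191e-01 -2.18132224e-01  1.47868075e+00
  5.64680179e-04 -2.83593894e+00] -0.0010325455076409219 [-2.23940545e-04  9.99004462e-01 -4.46090726e-02 -2.55683086e-04]
```

View pics/d.png

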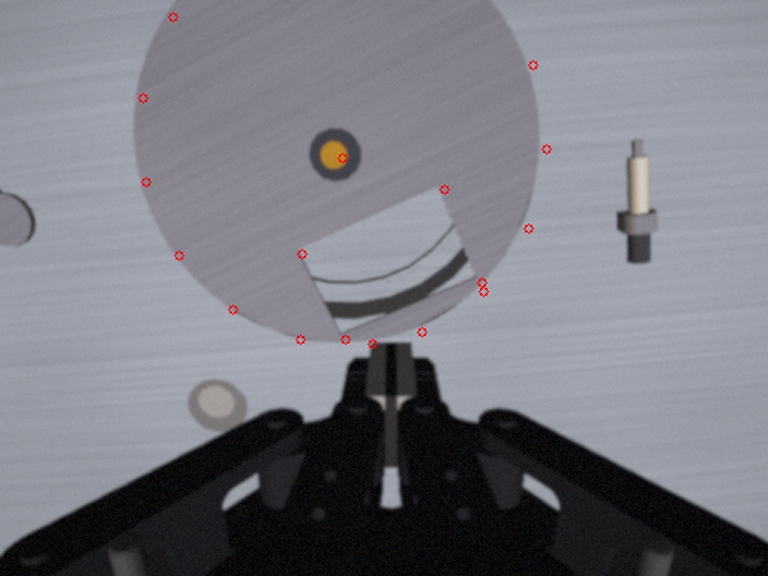

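Call:
drive_tool:
  moves:
    - [[0.9,0.2,-3.0,0,0,0,0],[0,0,-5.0,0,0,0,0],[0,0,-3.0,0,0,0,0],[0,0,-2.3,0,0,0,0],[0,0,-1.0,0,0,0,0],[0,0,0,0,0,0,0]]

```text
t: 3.58
ee_pos: [438.4, 165.9, 24.2]
tcp_rot: [0.0, 0.999, -0.043, -0.0]
force: [-0.6, 0.7, 0.3]
opening: 0.002
grip_force: 0.0
```

```bash
cat > sweep.py <<'E'
import sys
from h import *
# current -> rows to polar waypoints:  python sweep.py phi_end n r tool_lag_end ztcp
pe,n,r,lag,z=map(float,sys.argv[1:6]); n=int(n); c=np.array([497.5,185.])
if len(sys.argv)>6: c=np.array([float(v) for v in sys.argv[6].split(",")])
o=bot.get_obs();p=o["ee_pos"];v=p[:2]-c
ph=np.arctan2(v[1],v[0])%(2*np.pi);x=rot(o["tcp_rot"])[:,0];xa=np.arctan2(x[1],x[0])
lag0=(xa-ph-np.pi+np.pi)%(2*np.pi)-np.pi
print("phi",round(ph,3),"r",round(np.hypot(*v),1),"lag",round(lag0,3),"z",p[2].round(1),"q6",o["qpos"][5].round(2),"F",o["force"].round(1))
q=p.copy();r0=np.hypot(*v)
for i in range(1,n+1):
    s=i/n;f=ph+(pe-ph)*s;rr=r0+(r-r0)*min(1,2*s)
    w=np.r_[c+rr*np.array([np.cos(f),np.sin(f)]),p[2]+(z-p[2])*min(1,2*s)]
    d=(w-q)/10;q=w
    print([*d.round(2).tolist(),0,0,round(float(np.degrees((pe+lag-ph-lag0)/n)),1),0],end=", ")
E
python3 sweep.py 2.4 12 62 -0.2 23.5
```

```text
phi 3.454 r 62.2 lag -0.398 z 24.2 q6 -2.84 F [-0.6  0.7  0.3]
[-0.14, 0.53, -0.01, 0, 0, -4.1, 0], [-0.1, 0.54, -0.01, 0, 0, -4.1, 0], [-0.05, 0.54, -0.01, 0, 0, -4.1, 0], [-0.0, 0.55, -0.01, 0, 0, -4.1, 0], [0.05, 0.54, -0.01, 0, 0, -4.1, 0], [0.1, 0.54, -0.01, 0, 0, -4.1, 0], [0.14, 0.53, 0.0, 0, 0, -4.1, 0], [0.18, 0.51, 0.0, 0, 0, -4.1, 0], [0.23, 0.49, 0.0, 0, 0, -4.1, 0], [0.27, 0.47, 0.0, 0, 0, -4.1, 0], [0.31, 0.45, 0.0, 0, 0, -4.1, 0], [0.35, 0.42, 0.0, 0, 0, -4.1, 0],
```

Call:
drive_tool:
  moves:
    - [[-0.14,0.53,0,0,0,-4.1,0],[-0.1,0.54,0,0,0,-4.1,0],[-0.05,0.54,0,0,0,-4.1,0],[0,0.55,0,0,0,-4.1,0],[0.05,0.54,0,0,0,-4.1,0],[0.1,0.54,0,0,0,-4.1,0],[0.14,0.53,0,0,0,-4.1,0],[0.18,0.51,0,0,0,-4.1,0],[0.23,0.49,0,0,0,-4.1,0],[0.27,0.47,0,0,0,-4.1,0],[0.31,0.45,0,0,0,-4.1,0],[0.35,0.42,0,0,0,-4.1,0]]

```text
t: 5.08
ee_pos: [453.8, 226.6, 26.3]
tcp_rot: [-0.0, 0.89, -0.456, 0.002]
force: [-0.2, -1.4, 0.6]
opening: 0.004
grip_force: 1.0
```

```bash
python3 sweep.py 1.5 12 62 0 23.5
```

```text
phi 2.381 r 60.4 lag -0.187 z 26.3 q6 -1.86 F [-0.2 -1.4  0.6]
[0.3, 0.33, -0.05, 0, 0, -3.3, 0], [0.32, 0.31, -0.05, 0, 0, -3.3, 0], [0.35, 0.28, -0.05, 0, 0, -3.3, 0], [0.37, 0.26, -0.05, 0, 0, -3.3, 0], [0.39, 0.23, -0.05, 0, 0, -3.3, 0], [0.41, 0.2, -0.05, 0, 0, -3.3, 0], [0.43, 0.15, 0.0, 0, 0, -3.3, 0], [0.44, 0.12, 0.0, 0, 0, -3.3, 0], [0.45, 0.08, 0.0, 0, 0, -3.3, 0], [0.45, 0.05, 0.0, 0, 0, -3.3, 0], [0.45, 0.02, 0.0, 0, 0, -3.3, 0], [0.45, -0.02, 0.0, 0, 0, -3.3, 0],
```

Call:
drive_tool:
  moves:
    - [[0.3,0.33,-0.04,0,0,-3.3,0],[0.32,0.31,-0.04,0,0,-3.3,0],[0.35,0.28,-0.04,0,0,-3.3,0],[0.37,0.26,-0.04,0,0,-3.3,0],[0.39,0.23,-0.04,0,0,-3.3,0],[0.41,0.2,0,0,0,-3.3,0],[0.43,0.15,0,0,0,-3.3,0],[0.44,0.12,0,0,0,-3.3,0],[0.45,0.08,0,0,0,-3.3,0],[0.45,0.05,0,0,0,-3.3,0],[0.45,0.02,0,0,0,-3.3,0],[0.45,-0.02,0,0,0,-3.3,0]]

```text
t: 6.58
ee_pos: [497.4, 245.6, 23.6]
tcp_rot: [-0.003, -0.683, 0.73, 0.001]
force: [-9.1, -4.0, 6.6]
opening: -0.001
grip_force: 4.5
```

```bash
python3 sweep.py 0.9 10 62 0 23.5
```

```text
phi 1.573 r 60.6 lag -0.069 z 23.6 q6 -1.17 F [-9.1 -4.   6.6]
[0.41, 0.01, -0.0, 0, 0, -3.5, 0], [0.41, -0.01, -0.0, 0, 0, -3.5, 0], [0.41, -0.04, -0.0, 0, 0, -3.5, 0], [0.41, -0.07, -0.0, 0, 0, -3.5, 0], [0.41, -0.1, -0.0, 0, 0, -3.5, 0], [0.39, -0.15, 0.0, 0, 0, -3.5, 0], [0.38, -0.18, 0.0, 0, 0, -3.5, 0], [0.37, -0.2, 0.0, 0, 0, -3.5, 0], [0.35, -0.23, 0.0, 0, 0, -3.5, 0], [0.34, -0.25, 0.0, 0, 0, -3.5, 0],
```

Call:
drive_tool:
  moves:
    - [[0,0,0,0,0,0,0],[0,0,0,0,0,0,0]]

```text
t: 6.82
ee_pos: [498.3, 245.6, 23.6]
tcp_rot: [-0.002, -0.684, 0.73, 0.0]
force: [-6.1, -3.1, 4.0]
opening: 0.004
grip_force: 3.3
```

Run:
```python
from h import *
mw=vision.camera_model("wrist");b=vision.camera("wrist");a=vision.camera("top")
o=bot.get_obs();print(o["t"],o["ee_pos"],o["force"],o["ft_torque"],o["tau"])
s=cv2.resize(a[165:295,135:235],(400,520),interpolation=cv2.INTER_CUBIC)
save("pics/e.png",np.hstack([cv2.resize(b[:, :],(400,300)),s[:300]]),1)
```

```text
6.925 [498.33698435 245.6104306   23.55026216] [-6.28459756 -3.34269763  3.96363729] [-0.71600721  1.26073384 -0.04327653] [ 2.93703899e-01 -3.70096564e+01  3.25605118e+01 -2.93350250e+00
  4.10132278e-01 -2.54445960e-02]
```

View pics/e.png

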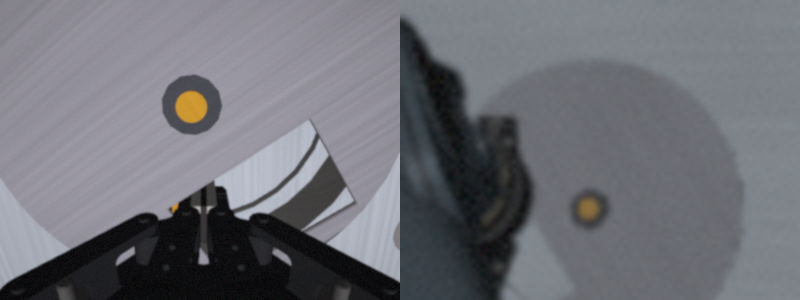

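Run:
```python
from h import *
mw=vision.camera_model("wrist");b=vision.camera("wrist");o=bot.get_obs();M=rot(o["tcp_rot"])
for a in (0,5,11,16,20,24): print(a,[proj(mw,o["ee_pos"]+M@np.array([11*s,0,a]))[0].round(1) for s in(-1,1)])
for t in [(223,266)]: print("brass@26",pix2plane(mw,t,26).round(1))
c=pix2plane(mw,(191*1.28,106*1.28),43);print("hub z43",c.round(1))
h=cv2.cvtColor(b,cv2.COLOR_RGB2HSV);m=(h[:,:,1]>110)&(h[:,:,2]>80);m[:200]=0
ys,xs=np.nonzero(m);print(len(ys),xs.min(),xs.max(),ys.min(),ys.max())
save("pics/f.png",b,4.5,(170,210,330,330))
```

```text
0 [array([258.7, 275.7]), array([258.7, 234.3])]
5 [array([258.8, 270.1]), array([258.7, 229.7])]
11 [array([258.8, 263.9]), array([258.8, 224.7])]
16 [array([258.9, 259. ]), array([258.8, 220.8])]
20 [array([258.9, 255.3]), array([258.8, 217.8])]
24 [array([258.9, 251.7]), array([258.9, 214.9])]
brass@26 [515.3 248.7  26. ]
hub z43 [499.5 186.8  43. ]
72 219 228 260 272
```

View pics/f.png

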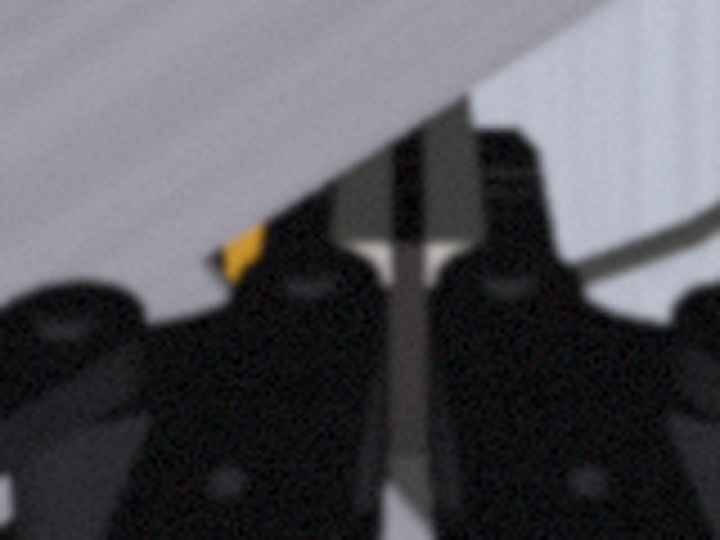

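Call:
drive_tool:
  moves:
    - [[-0.3,0.3,0,0,0,2,0],[-0.1,0.3,0,0,0,2,0],[0,0,0,0,0,0,0]]

```text
t: 7.35
ee_pos: [496.9, 252.9, 23.1]
tcp_rot: [-0.0, 0.709, -0.705, 0.0]
force: [-0.7, -3.9, 0.8]
opening: -0.002
grip_force: 1.4
```

```bash
sed -i 's/497.5,185.\]/499,186.5]/' sweep.py; python3 sweep.py 1.0 10 64.5 0 23.5
```

```text
phi 1.602 r 66.4 lag -0.026 z 23.1 q6 -1.23 F [-0.7 -3.9  0.8]
[0.4, -0.04, 0.01, 0, 0, -3.3, 0], [0.39, -0.06, 0.01, 0, 0, -3.3, 0], [0.39, -0.08, 0.01, 0, 0, -3.3, 0], [0.38, -0.11, 0.01, 0, 0, -3.3, 0], [0.37, -0.13, 0.01, 0, 0, -3.3, 0], [0.37, -0.11, 0.0, 0, 0, -3.3, 0], [0.36, -0.14, 0.0, 0, 0, -3.3, 0], [0.35, -0.16, 0.0, 0, 0, -3.3, 0], [0.34, -0.18, 0.0, 0, 0, -3.3, 0], [0.33, -0.2, 0.0, 0, 0, -3.3, 0],
```

Call:
drive_tool:
  moves:
    - [[0.38,-0.06,0.02,0,0,-3.3,0],[0.39,-0.07,0.02,0,0,-3.3,0],[0.39,-0.09,0.02,0,0,-3.3,0],[0.38,-0.11,0.02,0,0,-3.3,0],[0.37,-0.13,0.02,0,0,-3.3,0],[0.37,-0.12,0,0,0,-3.3,0],[0.36,-0.14,0,0,0,-3.3,0],[0.35,-0.16,0,0,0,-3.3,0],[0.34,-0.18,0,0,0,-3.3,0],[0.33,-0.2,0,0,0,-3.3,0]]

```text
t: 8.6
ee_pos: [529.4, 242.0, 23.6]
tcp_rot: [-0.002, -0.479, 0.878, 0.004]
force: [-10.8, 1.4, 7.3]
opening: 0.0
grip_force: 5.0
```

```bash
python3 sweep.py 0.6 8 64.5 0 24
```

```text
phi 1.069 r 63.3 lag -0.07 z 23.6 q6 -0.69 F [-10.8   1.4   7.3]
[0.34, -0.16, 0.01, 0, 0, -2.9, 0], [0.33, -0.18, 0.01, 0, 0, -2.9, 0], [0.32, -0.2, 0.01, 0, 0, -2.9, 0], [0.31, -0.22, 0.01, 0, 0, -2.9, 0], [0.27, -0.26, 0.0, 0, 0, -2.9, 0], [0.26, -0.28, 0.0, 0, 0, -2.9, 0], [0.24, -0.29, 0.0, 0, 0, -2.9, 0], [0.22, -0.31, 0.0, 0, 0, -2.9, 0],
```

Call:
drive_tool:
  moves:
    - [[0,0,0,0,0,0,0],[0,0,0,0,0,0,0]]

```text
t: 8.85
ee_pos: [530.2, 241.5, 23.6]
tcp_rot: [-0.002, -0.48, 0.877, 0.003]
force: [-7.8, -0.8, 4.5]
opening: -0.004
grip_force: 3.7
```

Run:
```python
from h import *
mw=vision.camera_model("wrist");b=vision.camera("wrist")
o=bot.get_obs();print(o["t"],o["ee_pos"],o["force"],o["ft_torque"])
h=cv2.cvtColor(b,cv2.COLOR_RGB2HSV);m=(h[:,:,1]>110)&(h[:,:,2]>80);m[:200]=0
ys,xs=np.nonzero(m);print(len(ys), len(ys) and (xs.min(),xs.max(),ys.min(),ys.max(),[pix2plane(mw,p,26).round(1) for p in ((xs.mean(),ys.mean()),)]))
save("pics/g.png",b,1.5)
```

```text
8.9 [530.16358167 241.53066449  23.55039873] [-7.69576268  0.42680481  4.44665647] [ 0.02171687  1.64208721 -0.03823668]
208 (np.int64(217), np.int64(230), np.int64(249), np.int64(271), [array([543.9, 232.9,  26. ])])
```

View pics/g.png

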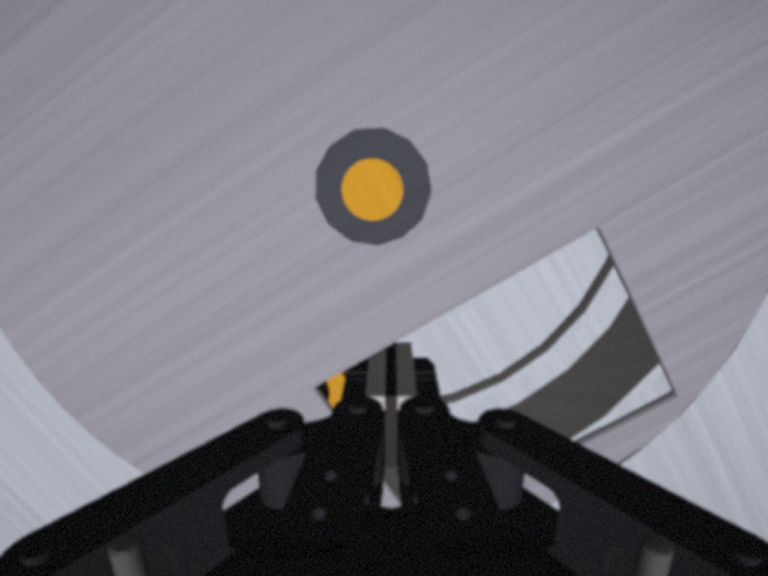

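Call:
drive_tool:
  moves:
    - [[-0.4,0.2,0,0,0,0,0],[-0.3,0.2,0.6,0,0,0,0],[0,0,1.2,0,0,0,0],[0,0,0,0,0,0,0]]

```text
t: 9.4
ee_pos: [528.2, 244.7, 43.8]
tcp_rot: [0.003, -0.48, 0.878, -0.0]
force: [0.5, 0.6, 0.4]
opening: 0.001
grip_force: 0.0
```

```bash
python3 sweep.py 0.4 11 64.5 0.1 42
```

```text
phi 1.107 r 65.1 lag -0.106 z 43.8 q6 -0.68 F [0.5 0.6 0.4]
[0.36, -0.21, -0.03, 0, 0, -2.6, 0], [0.35, -0.23, -0.03, 0, 0, -2.6, 0], [0.33, -0.25, -0.03, 0, 0, -2.6, 0], [0.31, -0.27, -0.03, 0, 0, -2.6, 0], [0.29, -0.29, -0.03, 0, 0, -2.6, 0], [0.28, -0.31, -0.02, 0, 0, -2.6, 0], [0.26, -0.32, 0.0, 0, 0, -2.6, 0], [0.24, -0.34, 0.0, 0, 0, -2.6, 0], [0.22, -0.35, 0.0, 0, 0, -2.6, 0], [0.2, -0.36, 0.0, 0, 0, -2.6, 0], [0.17, -0.38, 0.0, 0, 0, -2.6, 0],
```

Call:
drive_tool:
  moves:
    - [[0.36,-0.21,-0.03,0,0,-2.6,0],[0.35,-0.23,-0.03,0,0,-2.6,0],[0.33,-0.25,-0.03,0,0,-2.6,0],[0.31,-0.27,-0.03,0,0,-2.6,0],[0.29,-0.29,-0.03,0,0,-2.6,0],[0.28,-0.31,0,0,0,-2.6,0],[0.26,-0.32,0,0,0,-2.6,0],[0.24,-0.34,0,0,0,-2.6,0],[0.22,-0.35,0,0,0,-2.6,0],[0.2,-0.36,0,0,0,-2.6,0],[0.17,-0.38,0,0,0,-2.6,0]]

```text
t: 10.78
ee_pos: [556.1, 211.1, 40.5]
tcp_rot: [-0.0, -0.247, 0.969, 0.0]
force: [-2.4, 0.4, 2.5]
opening: -0.002
grip_force: 1.5
```

```bash
python3 sweep.py 0.0 9 64.5 0.1 42
python3 - <<'E'
from h import *
mw=vision.camera_model("wrist");b=vision.camera("wrist")
np.save("w2.npy",b)
h=cv2.cvtColor(b,cv2.COLOR_RGB2HSV);m=((h[:,:,1]>110)&(h[:,:,2]>80)).astype(np.uint8)
n,_,s,c=cv2.connectedComponentsWithStats(m)
for i in range(1,n):
    if s[i][4]>20: print(s[i],c[i].round(1),pix2plane(mw,c[i],26).round(1),pix2plane(mw,c[i],43).round(1))
E
```

```text
phi 0.407 r 62.2 lag 0.093 z 40.5 q6 -0.25 F [-2.4  0.4  2.5]
[0.15, -0.24, 0.03, 0, 0, -2.5, 0], [0.14, -0.25, 0.03, 0, 0, -2.5, 0], [0.13, -0.26, 0.03, 0, 0, -2.5, 0], [0.12, -0.27, 0.03, 0, 0, -2.5, 0], [0.08, -0.28, 0.02, 0, 0, -2.5, 0], [0.05, -0.29, 0.0, 0, 0, -2.5, 0], [0.03, -0.29, 0.0, 0, 0, -2.5, 0], [0.02, -0.29, 0.0, 0, 0, -2.5, 0], [0.01, -0.29, 0.0, 0, 0, -2.5, 0], [ 256  108   35   37 1033] [273.  126.1] [500.5 188.3  26. ] [499.5 186.9  43. ]
[ 266  213   52   60 1258] [295.6 235.5] [543.3 225.7  26. ] [537.2 219.9  43. ]
```

Call:
drive_tool:
  moves:
    - [[0.15,-0.24,0.08,0,0,-2.5,0],[0.14,-0.25,0.08,0,0,-2.5,0],[0.13,-0.26,0.05,0,0,-2.5,0],[0.12,-0.27,0,0,0,-2.5,0],[0.08,-0.28,0,0,0,-2.5,0],[0.05,-0.29,0,0,0,-2.5,0]]

```text
t: 11.58
ee_pos: [561.3, 195.3, 41.2]
tcp_rot: [-0.002, -0.119, 0.993, 0.001]
force: [-3.1, 0.7, -0.1]
opening: -0.001
grip_force: 1.4
```

```bash
python3 sweep.py -0.1 9 64.5 0.1 42
python3 - <<'E'
from h import *
mw=vision.camera_model("wrist");b=vision.camera("wrist")
h=cv2.cvtColor(b,cv2.COLOR_RGB2HSV);m=((h[:,:,1]>110)&(h[:,:,2]>80)).astype(np.uint8)
n,_,s,c=cv2.connectedComponentsWithStats(m)
for i in range(1,n):
    if s[i][4]>20: print(s[i],c[i].round(1),pix2plane(mw,c[i],26).round(1))
save("pics/i.png",b,1.5)
E
```

```text
phi 0.14 r 62.9 lag 0.098 z 41.2 q6 -0.02 F [-3.1  0.7 -0.1]
[0.06, -0.16, 0.02, 0, 0, -1.5, 0], [0.05, -0.17, 0.02, 0, 0, -1.5, 0], [0.05, -0.17, 0.02, 0, 0, -1.5, 0], [0.04, -0.17, 0.02, 0, 0, -1.5, 0], [0.02, -0.17, 0.01, 0, 0, -1.5, 0], [-0.0, -0.17, 0.0, 0, 0, -1.5, 0], [-0.01, -0.17, 0.0, 0, 0, -1.5, 0], [-0.01, -0.17, 0.0, 0, 0, -1.5, 0], [-0.01, -0.17, 0.0, 0, 0, -1.5, 0], [ 257  107   36   36 1031] [274.5 124.5] [500.8 188.1  26. ]
[ 294  203   58   62 1941] [320.2 231.8] [547.8 224.5  26. ]
```

View pics/i.png

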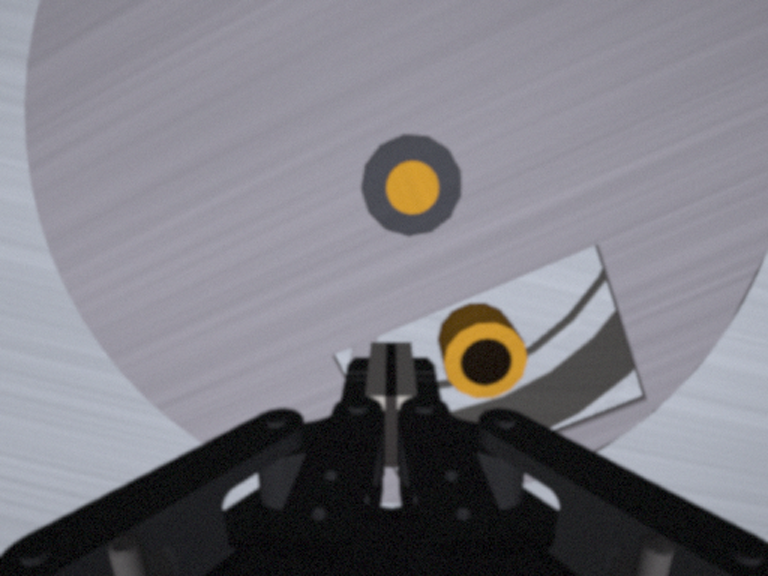

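Call:
drive_tool:
  moves:
    - [[-0.1,0.4,0,0,0,0,0],[0,0,3,0,0,0,0],[-2,1.2,2,0,0,0,0],[-2,1.2,0,0,0,0,0],[0,0,0,0,0,0,0]]

```text
t: 12.25
ee_pos: [521.9, 224.1, 92.8]
tcp_rot: [0.001, -0.121, 0.993, 0.0]
force: [-0.6, -0.0, -0.5]
opening: 0.001
grip_force: 0.0
```

Run:
```python
from h import *
mw=vision.camera_model("wrist");b=vision.camera("wrist");o=bot.get_obs();print(o["ee_pos"],o["force"])
import pickle;pickle.dump((mw,b,o),open("w3.pkl","wb"))
C=np.array([499.5,186.9])
h=cv2.cvtColor(b,cv2.COLOR_RGB2HSV);m=((h[:,:,1]>110)&(h[:,:,2]>80)).astype(np.uint8)
n,_,s,c=cv2.connectedComponentsWithStats(m)
for i in range(1,n):
    if s[i][4]>20: print(s[i],c[i].round(1),pix2plane(mw,c[i],26).round(1),pix2plane(mw,c[i],43).round(1))
u,v=proj(mw,[549,224,20])[0].astype(int);print(u,v)
x0,y0=max(0,u-90),max(0,v-70)
cr=b[y0:y0+135,x0:x0+180].astype(float);cr=np.clip((cr-20)*1.25,0,255).astype(np.uint8)
print(x0,y0);save("pics/j.png",cr,4.4)
```

```text
[522.39104548 223.488805    92.37334372] [-0.02751186  0.46335614  0.16813206]
[195 159  25  24 482] [206.9 170.5] [504.8 184.5  26. ] [500.1 186.5  43. ]
[237 220  18  19 131] [244.3 230. ] [540.3 217.9  26. ] [532.5 216.9  43. ]
250 239
160 169
```

View pics/j.png

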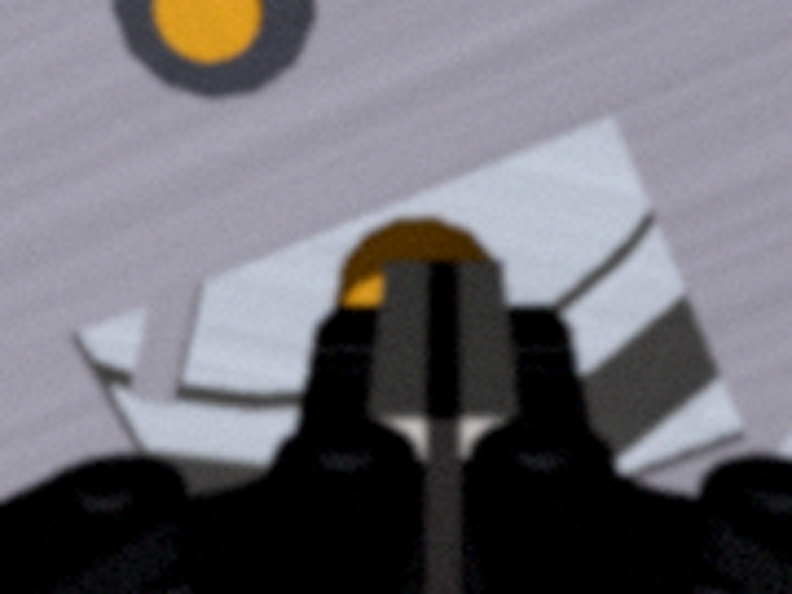

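```bash
python3 - <<'E'
from h import *
import pickle;mw,b,o=pickle.load(open("w3.pkl","rb"));C=np.array([499.8,186.7])
def P(x,y,z): return pix2plane(mw,(160+x/4.4-.4,169+y/4.4-.4),z)[:2]
def pr(n,q): d=q-C;print(n,q.round(1),"r",np.hypot(*d).round(1),"phi",np.arctan2(d[1],d[0]).round(3))
a,bb=P(173,285,11),P(155,398,11);pr("rib in",a);pr("rib out",bb);d=bb-a;print("dir",np.arctan2(d[1],d[0]))
for n,q in dict(lead_in=(77,333),trail_in=(614,118),trail_out=(742,436)).items(): pr(n,P(*q,40))
# bush top centre in picture i (needs old camera pose): relative from tool: compute with same camera-in-tool
p=np.array([561.3,195.3,41.2]);M0=rot(o["tcp_rot"]);M1=rot([-0.002,-0.119,0.993,0.001])
m2=dict(mw);Tr=M0.T@rot(mw["attitude"]);tt=M0.T@(mw["origin"]-o["ee_pos"])
m2["attitude"]=M1@Tr;m2["origin"]=p+M1@tt
pr("bush",pix2plane(m2,(485/1.5,360/1.5),26)[:2]); pr("hubi",pix2plane(m2,(412/1.5,187/1.5),43)[:2])
E
python3 sweep.py 1.15 4 64.5 0 50 499.8,186.7
```

```text
rib in [558.1 186.2] r 58.3 phi -0.009
rib out [580.4 187.1] r 80.6 phi 0.004
dir 0.03863573876077694
lead_in [554.6 176.5] r 55.7 phi -0.185
trail_in [502.8 245. ] r 58.4 phi 1.52
trail_out [547.5 278.3] r 103.3 phi 1.091
bush [551.5 228.2] r 66.3 phi 0.676
hubi [499.1 187.6] r 1.1 phi 2.285
phi 1.02 r 43.2 lag -0.779 z 92.4 q6 0.05 F [-0.   0.5  0.2]
[0.41, 1.0, -2.12, 0, 0, 13.0, 0], [0.34, 1.03, -2.12, 0, 0, 13.0, 0], [-0.19, 0.09, 0.0, 0, 0, 13.0, 0], [-0.19, 0.09, 0.0, 0, 0, 13.0, 0],
```

Call:
drive_tool:
  moves:
    - [[0.2,0.5,0,0,0,10.4,0],[0.2,0.5,0,0,0,10.4,0],[0.2,0.5,0,0,0,10.4,0],[0.18,0.5,-2.0,0,0,10.4,0],[0,0,-2.3,0,0,10.4,0],[0,0,-0.8,0,0,0,0],[-0.35,0.16,0,0,0,2,0],[-0.38,0.16,0,0,0,2,0],[-0.4,0.15,0,0,0,2,0],[0,0,0,0,0,0,0]]

```text
t: 13.55
ee_pos: [518.4, 247.8, 41.8]
tcp_rot: [0.0, -0.586, 0.81, -0.0]
force: [-0.1, -2.1, 0.7]
opening: -0.001
grip_force: 0.7
```

```bash
sed -i 's/499,186.5\]/499.8,186.7]/' sweep.py; python3 sweep.py 1.27 2 64.5 0 18
```

```text
phi 1.275 r 63.8 lag -0.023 z 41.8 q6 -0.92 F [-0.1 -2.1  0.7]
[0.03, 0.06, -2.38, 0, 0, 0.5, 0], [0.02, -0.0, 0.0, 0, 0, 0.5, 0],
```

Now down behind the bush, then a slow, low sweep.

Call:
drive_tool:
  moves:
    - [[0,0,-1.0,0,0,0,0],[0,0,-0.8,0,0,0,0],[0,0,-0.5,0,0,0,0],[0,0,0,0,0,0,0]]

```text
t: 14.05
ee_pos: [517.5, 247.6, 16.7]
tcp_rot: [-0.001, -0.586, 0.81, 0.0]
force: [0.0, -0.9, 0.1]
opening: -0.001
grip_force: 0.3
```

```bash
python3 sweep.py 0.95 10 63 0 18
```

```text
phi 1.288 r 63.4 lag -0.036 z 16.7 q6 -0.92 F [ 0.  -0.9  0.1]
[0.2, -0.07, 0.03, 0, 0, -1.7, 0], [0.2, -0.08, 0.03, 0, 0, -1.7, 0], [0.2, -0.08, 0.03, 0, 0, -1.7, 0], [0.19, -0.09, 0.03, 0, 0, -1.7, 0], [0.19, -0.1, 0.03, 0, 0, -1.7, 0], [0.19, -0.1, 0.0, 0, 0, -1.7, 0], [0.19, -0.1, 0.0, 0, 0, -1.7, 0], [0.18, -0.11, 0.0, 0, 0, -1.7, 0], [0.18, -0.11, 0.0, 0, 0, -1.7, 0], [0.18, -0.12, 0.0, 0, 0, -1.7, 0],
```

Call:
drive_tool:
  moves:
    - [[0.2,-0.07,0.02,0,0,-1.7,0],[0.2,-0.08,0.02,0,0,-1.7,0],[0.2,-0.08,0.02,0,0,-1.7,0],[0.19,-0.09,0.02,0,0,-1.7,0],[0.19,-0.1,0.02,0,0,-1.7,0],[0.19,-0.1,0,0,0,-1.7,0],[0.19,-0.1,0,0,0,-1.7,0],[0.18,-0.11,0,0,0,-1.7,0],[0.18,-0.11,0,0,0,-1.7,0],[0.18,-0.12,0,0,0,-1.7,0]]

```text
t: 15.3
ee_pos: [535.8, 238.2, 18.8]
tcp_rot: [-0.001, -0.459, 0.889, 0.001]
force: [-5.9, 1.3, 3.4]
opening: -0.002
grip_force: 2.3
```

```bash
python3 sweep.py 0.75 8 63 0 17.5
```

```text
phi 0.96 r 62.9 lag -0.007 z 18.8 q6 -0.65 F [-5.9  1.3  3.4]
[0.14, -0.09, -0.03, 0, 0, -1.5, 0], [0.13, -0.1, -0.03, 0, 0, -1.5, 0], [0.13, -0.1, -0.03, 0, 0, -1.5, 0], [0.13, -0.1, -0.03, 0, 0, -1.5, 0], [0.12, -0.11, 0.0, 0, 0, -1.5, 0], [0.12, -0.11, 0.0, 0, 0, -1.5, 0], [0.12, -0.12, 0.0, 0, 0, -1.5, 0], [0.11, -0.12, 0.0, 0, 0, -1.5, 0],
```

Call:
drive_tool:
  moves:
    - [[0.14,-0.09,-0.03,0,0,-4,0],[0.13,-0.1,-0.03,0,0,-4,0],[0.13,-0.1,-0.03,0,0,-4,0],[0.13,-0.1,-0.03,0,0,-4,0],[0.12,-0.11,0,0,0,-3,0],[0.12,-0.11,0,0,0,-3,0],[0.12,-0.12,0,0,0,-2,0],[0,0,0,0,0,0,0]]

```text
t: 16.3
ee_pos: [546.8, 230.6, 17.7]
tcp_rot: [0.0, -0.265, 0.964, -0.0]
force: [0.3, -0.3, -0.2]
opening: 0.0
grip_force: 0.0
```

```bash
python3 sweep.py 0.75 8 63 -0.3 17.5;python3 - <<'E'
from h import *
mw=vision.camera_model("wrist");b=vision.camera("wrist");np.save("w4.npy",b)
h=cv2.cvtColor(b,cv2.COLOR_RGB2HSV);m=((h[:,:,1]>110)&(h[:,:,2]>80)).astype(np.uint8)
n,_,s,c=cv2.connectedComponentsWithStats(m)
for i in range(1,n):
    if s[i][4]>20: print(s[i],c[i].round(1),pix2plane(mw,c[i],26).round(1))
E
```

```text
phi 0.752 r 64.3 lag -0.216 z 17.7 q6 -0.25 F [ 0.3 -0.3 -0.2]
[-0.02, -0.02, -0.0, 0, 0, -0.6, 0], [-0.02, -0.02, -0.0, 0, 0, -0.6, 0], [-0.02, -0.02, -0.0, 0, 0, -0.6, 0], [-0.02, -0.02, -0.0, 0, 0, -0.6, 0], [0.0, -0.0, 0.0, 0, 0, -0.6, 0], [0.0, -0.0, 0.0, 0, 0, -0.6, 0], [0.0, -0.0, 0.0, 0, 0, -0.6, 0], [0.0, -0.0, 0.0, 0, 0, -0.6, 0], [ 195  106   44   44 1545] [216.5 127.4] [502.4 185.2  26. ]
[ 166  232   63   47 1379] [198.2 254.1] [555.2 204.6  26. ]
```

Call:
drive_tool:
  moves:
    - [[0.05,-0.12,0,0,0,-1,0],[0.05,-0.12,0,0,0,-1,0],[0.05,-0.12,0,0,0,-1,0],[0,0,0,0,0,0,0]]

```text
t: 16.85
ee_pos: [547.8, 227.5, 17.8]
tcp_rot: [0.0, -0.239, 0.971, 0.0]
force: [0.0, 1.9, 0.3]
opening: 0.004
grip_force: 0.6
```

```bash
cat > br.py <<'E'
from h import *
mw=vision.camera_model("wrist");b=vision.camera("wrist");o=bot.get_obs();print(o["t"],o["ee_pos"].round(1),o["force"].round(1))
h=cv2.cvtColor(b,cv2.COLOR_RGB2HSV);m=((h[:,:,1]>110)&(h[:,:,2]>130)).astype(np.uint8)
n,_,s,c=cv2.connectedComponentsWithStats(m)
for i in range(1,n):
    if s[i][4]>60:
        x,y,w,hh=s[i][:4];print(s[i],[pix2plane(mw,p,26)[:2].round(1) for p in((x,y+hh/2),(x+w,y+hh/2),(x+w/2,y),(x+w/2,y+hh),c[i])])
E
python3 br.py
```

```text
16.9 [547.8 227.5  17.8] [-0.2  1.5  1.5]
[ 195  110   44   44 1508] [array([506.6, 177.7]), array([498.6, 193. ]), array([495. , 181.7]), array([510.5, 189.1]), array([502.7, 185.2])]
[167 245  60  33 895] [array([564.9, 190.1]), array([552.2, 213.9]), array([551. , 198.7]), array([566.3, 205.5]), array([557.6, 200.9])]
```

Call:
drive_tool:
  moves:
    - [[0.05,-0.1,0,0,0,0,0],[0.05,-0.1,0,0,0,0,0],[0.03,-0.07,0,0,0,0,0],[0,0,0,0,0,0,0],[0,0,0,0,0,0,0]]

```text
t: 17.52
ee_pos: [549.2, 226.9, 18.7]
tcp_rot: [0.001, -0.24, 0.971, 0.002]
force: [-1.6, 6.8, 2.5]
opening: 0.001
grip_force: 3.3
```

```bash
python3 br.py
```

```text
17.575 [549.2 226.9  18.7] [-2.   6.1  2.7]
[ 200  107   43   44 1502] [array([506.3, 178.2]), array([498.4, 193.2]), array([494.7, 182. ]), array([510.2, 189.5]), array([502.4, 185.5])]
[168 244  60  33 906] [array([566.2, 189.7]), array([553.5, 213.6]), array([552.3, 198.3]), array([567.6, 205.2]), array([558.5, 200.5])]
```

Call:
drive_tool:
  moves:
    - [[-0.2,0.4,0,0,0,0,0],[0,0,1.2,0,0,0,0],[0,0,1.2,0,0,0,0],[0,0,0,0,0,0,0]]

```text
t: 18.08
ee_pos: [548.8, 228.5, 44.0]
tcp_rot: [0.002, -0.239, 0.971, -0.0]
force: [0.8, -0.5, 0.3]
opening: -0.002
grip_force: 0.0
```

```bash
python3 sweep.py -0.16 12 64.5 0.1 42
```

```text
phi 0.707 r 64.4 lag -0.224 z 44.0 q6 -0.2 F [ 0.8 -0.5  0.3]
[0.29, -0.36, -0.03, 0, 0, -2.6, 0], [0.26, -0.38, -0.03, 0, 0, -2.6, 0], [0.23, -0.4, -0.03, 0, 0, -2.6, 0], [0.21, -0.42, -0.03, 0, 0, -2.6, 0], [0.17, -0.43, -0.03, 0, 0, -2.6, 0], [0.14, -0.44, -0.03, 0, 0, -2.6, 0], [0.11, -0.45, 0.0, 0, 0, -2.6, 0], [0.08, -0.46, 0.0, 0, 0, -2.6, 0], [0.04, -0.46, 0.0, 0, 0, -2.6, 0], [0.01, -0.47, 0.0, 0, 0, -2.6, 0], [-0.02, -0.47, 0.0, 0, 0, -2.6, 0], [-0.06, -0.46, 0.0, 0, 0, -2.6, 0],
```

Call:
drive_tool:
  moves:
    - [[0.29,-0.36,-0.03,0,0,-2.6,0],[0.26,-0.38,-0.03,0,0,-2.6,0],[0.23,-0.4,-0.03,0,0,-2.6,0],[0.21,-0.42,-0.03,0,0,-2.6,0],[0.17,-0.43,-0.03,0,0,-2.6,0],[0.14,-0.44,0,0,0,-2.6,0],[0.11,-0.45,0,0,0,-2.6,0],[0.08,-0.46,0,0,0,-2.6,0],[0.04,-0.46,0,0,0,-2.6,0],[0.01,-0.47,0,0,0,-2.6,0],[-0.02,-0.47,0,0,0,-2.6,0],[-0.06,-0.46,0,0,0,-2.6,0]]

```text
t: 19.58
ee_pos: [560.4, 176.8, 39.9]
tcp_rot: [-0.001, 0.031, 1.0, 0.001]
force: [-3.3, 1.4, 1.2]
opening: -0.002
grip_force: 1.5
```

```bash
python3 br.py
python3 - <<'E'
from h import *
mw=vision.camera_model("wrist");b=vision.camera("wrist");o=bot.get_obs()
import pickle;pickle.dump((mw,b,o),open("w5.pkl","wb"))
save("pics/k.png",b,1.5); print(o["tcp_rot"])
E
```

```text
19.625 [560.3 176.1  39.8] [-1.9  1.4  0.7]
[ 257  109   36   37 1043] [array([501. , 179.4]), array([502., 196.]), array([493.2, 188.1]), array([510.1, 187.3]), array([501.3, 187.6])]
[ 289  222   54   52 1287] [array([563.5, 191.9]), array([565.4, 220. ]), array([549.9, 206.1]), array([579.9, 205.8]), array([563.5, 205.6])]
[-1.11492476e-03  3.08666904e-02  9.99522885e-01  8.23211588e-05]
```

View pics/k.png

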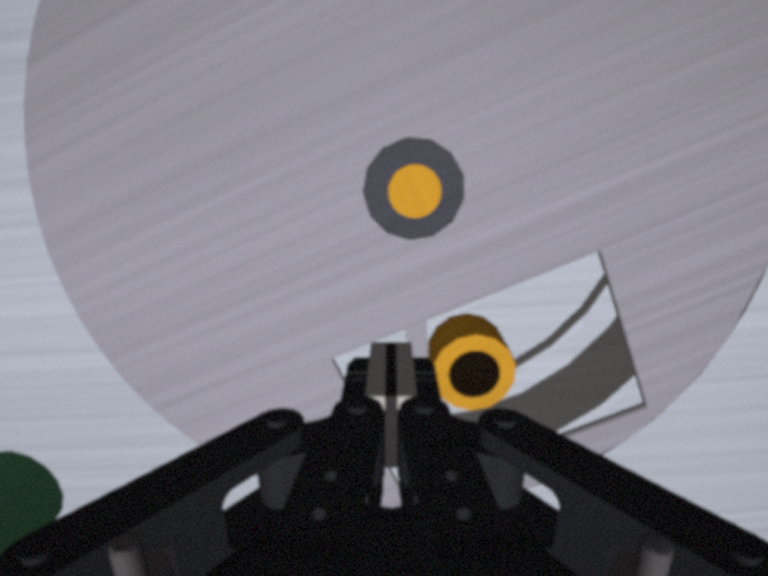

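Call:
drive_tool:
  moves:
    - [[-0.05,-0.25,0.1,0,0,0,0],[-0.05,-0.2,0,0,0,0,0],[0,0.3,0,0,0,0,0],[0,0,3.0,0,0,0,0],[0.2,1.6,0,0,0,10,0.5],[0.3,1.5,0,0,0,10,0.5],[0,0,0,0,0,0,0.5],[0,0,0,0,0,0,0.5]]

```text
t: 20.68
ee_pos: [565.9, 205.5, 71.2]
tcp_rot: [0.0, -0.142, 0.99, -0.0]
force: [0.3, 0.5, -0.7]
opening: 0.497
grip_force: 0.0
```

```bash
python3 br.py; python3 sweep.py 0.29 1 66 0 50
```

```text
20.725 [565.8 205.4  71.2] [ 0.2  0.5 -0. ]
[246  90  29  30 699] [array([502.3, 179.3]), array([497.8, 194.6]), array([492.4, 184.7]), array([507.8, 189.3]), array([499.8, 186.8])]
[236 196  47  44 982] [array([568.4, 191.5]), array([560.3, 219.1]), array([550.8, 201.3]), array([578.6, 209.4]), array([563.7, 204.8])]
phi 0.277 r 68.6 lag 0.009 z 71.2 q6 -0.05 F [ 0.2  0.5 -0. ]
[-0.27, 0.01, -2.12, 0, 0, 0.2, 0],
```

Call:
drive_tool:
  moves:
    - [[-0.1,0,-1.6,0,0,0,0.5],[0,0,-1.0,0,0,0,0.5],[0,0,-0.8,0,0,0,0.5],[0,0,0,0,0,0,0.5]]

```text
t: 21.22
ee_pos: [563.6, 205.7, 35.6]
tcp_rot: [-0.001, -0.143, 0.99, -0.0]
force: [-0.7, 0.4, -0.9]
opening: 0.496
grip_force: 0.0
```

Call:
drive_tool:
  moves:
    - [[0,0,-0.7,0,0,0,0.5],[0,0,-0.5,0,0,0,0.5],[0,0,0,0,0,0,0.5]]

```text
t: 21.6
ee_pos: [564.2, 205.9, 24.6]
tcp_rot: [-0.001, -0.144, 0.99, -0.0]
force: [0.4, -0.2, 0.4]
opening: 0.503
grip_force: 0.0
```

Call:
drive_tool:
  moves:
    - [[0,0,-0.1,0,0,0,0.4],[0,0,0,0,0,0,0.2],[0,0,0,0,0,0,0.2],[0,0,0,0,0,0,0.2],[0,0,0,0,0,0,0.2]]
  squeeze: 35

```text
t: 22.22
ee_pos: [564.9, 206.0, 24.6]
tcp_rot: [0.0, -0.144, 0.99, -0.0]
force: [-0.3, -0.9, 4.0]
opening: 0.333
grip_force: 34.8
```

Call:
drive_tool:
  moves:
    - [[0,0,0.8,0,0,0,0.2],[0,0,2.0,0,0,0,0.2],[0,0,4.0,0,0,0,0.2],[-0.6,-3.0,4.0,0,0,-3,0.2],[-0.9,-4.0,1.0,0,0,-3,0.2],[-0.9,-4.5,0,0,0,-3,0.2],[-0.9,-4.5,0,0,0,-3,0.2],[-0.9,-4.5,0,0,0,-3,0.2],[-0.9,-4.5,0,0,0,-1.5,0.2],[-0.9,-4.5,0,0,0,0,0.2],[-0.9,-4.0,0,0,0,0,0.2],[0,0,0,0,0,0,0.2]]

```text
t: 23.72
ee_pos: [495.1, -131.4, 142.3]
tcp_rot: [0.0, 0.002, 1.0, -0.0]
force: [0.3, 0.6, -0.7]
opening: 0.337
grip_force: 34.8
```

Run:
```python
from h import *
mw=vision.camera_model("wrist");b=vision.camera("wrist");o=bot.get_obs();print(o["ee_pos"],o["force"],o["opening"],o["grip_force"])
import pickle;pickle.dump((mw,b,o),open("w6.pkl","wb"))
for n in ("case","case_top"): print(n,[(np.round(d["extent"]),round(d["confidence"],2)) for d in vision.boxes_of("wrist",n)])
for q in [(459,-109,24),(459,-219,24),(535,-109,24),(535,-219,24)]: print(q,proj(mw,q)[0].round(0))
save("pics/l.png",b,1.5)
```

```text
[ 495.36363285 -129.86891563  142.23197762] [ 0.51901526 -0.25345614 -0.61125471] 0.3311125517852409 34.75105047225952
case [(array([153., 142., 292., 333.]), 0.9), (array([118.,   2., 280.,  58.]), 0.86), (array([490., 140., 510., 257.]), 0.6)]
case_top [(array([115.,   4., 287.,  52.]), 0.73), (array([154., 232., 288., 334.]), 0.57)]
(459, -109, 24) [287. 144.]
(459, -219, 24) [151. 144.]
(535, -109, 24) [285. 230.]
(535, -219, 24) [160. 231.]
```

View pics/l.png

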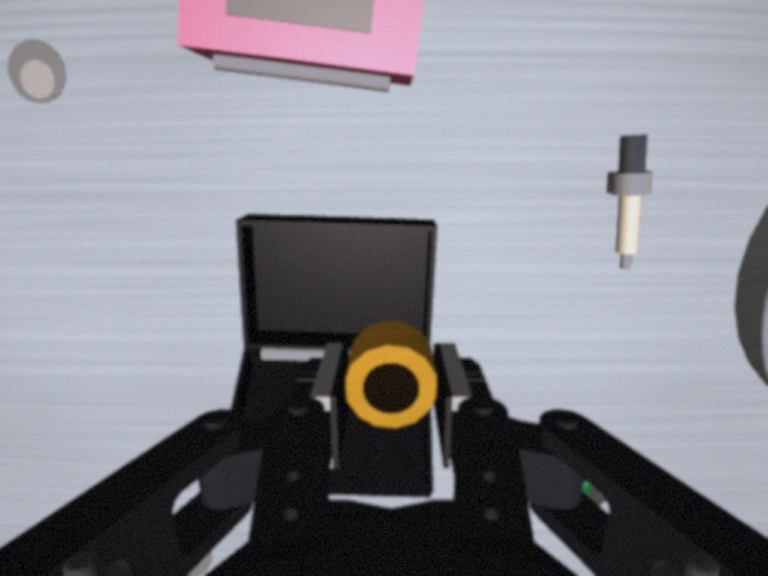

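Run:
```python
from h import *
import pickle;mw,b,o=pickle.load(open("w6.pkl","rb"))
for p in [(238,217),(437,221),(246,346),(433,346)]: print(pix2plane(mw,(p[0]/1.5-.2,p[1]/1.5-.2),24)[:2].round(1))
# case_top far edge: bottom of top half in picture
for p in [(325,494),(433,494)]: 
  for z in (60,80,95): print(z,pix2plane(mw,(p[0]/1.5,p[1]/1.5),z)[:2].round(1))
a=vision.camera("top"); print([(np.round(d["extent"],1),round(d["confidence"],2)) for d in vision.boxes_of("top","case_top")])
s=vision.camera("side"); print([(np.round(d["extent"],1),round(d["confidence"],2)) for d in vision.boxes_of("side","case_top")])
ms=vision.camera_model("side");mt=vision.camera_model("top")
# model top half for several angles
for th in (1.8,1.9,2.0,2.1,2.2,2.3):
  P=[]
  for l in (0,76):
    for dpt in (0,18):
      for y in (-215,-105):
        P.append([535-l*np.cos(th)+dpt*np.sin(th),y,24+l*np.sin(th)+dpt*np.cos(th)])
  for nm,m in(("s",ms),("t",mt)):
    q=proj(m,P);print(th,nm,q.min(0).round(0),q.max(0).round(0))
```

```text
[ 459.  -213.3]
[ 461.8 -105.8]
[ 534.9 -216. ]
[ 535.2 -106.3]
60 [ 609.6 -168.1]
80 [ 591.9 -164.6]
95 [ 578.6 -161.9]
60 [ 609.7 -107.5]
80 [ 592.  -109.6]
95 [ 578.7 -111.3]
[(array([315.9, 255.6, 330.5, 284.4]), 0.67), (array([280.5, 178.6, 293.1, 200.7]), 0.49)]
[(array([173. , 248.6, 215.3, 300.4]), 0.68), (array([264. , 211.2, 302.5, 267.3]), 0.61)]
1.8 s [257. 209.] [291. 266.]
1.8 t [282. 187.] [323. 203.]
1.9 s [257. 209.] [293. 266.]
1.9 t [281. 184.] [323. 203.]
2.0 s [257. 210.] [296. 266.]
2.0 t [281. 182.] [323. 203.]
2.1 s [257. 210.] [298. 266.]
2.1 t [281. 181.] [322. 203.]
2.2 s [257. 210.] [300. 267.]
2.2 t [281. 179.] [322. 203.]
2.3 s [257. 211.] [301. 267.]
2.3 t [281. 178.] [322. 203.]
```

Call:
drive_tool:
  moves:
    - [[-0.4,-1.5,0,0,0,0,0.2],[-0.4,-1.5,-1.5,0,0,0,0.2],[0,0,-3.5,0,0,0,0.2],[0,0,-3.5,0,0,0,0.2],[0,0,-1.8,0,0,0,0.2],[0,0,-0.6,0,0,0,0.2],[0,0,-0.3,0,0,0,0.2],[0,0,0,0,0,0,0.2]]

```text
t: 25.08
ee_pos: [488.6, -159.4, 31.4]
tcp_rot: [0.001, -0.0, 1.0, -0.0]
force: [-0.4, 0.2, -0.3]
opening: 0.329
grip_force: 34.8
```

Call:
drive_tool:
  moves:
    - [[0,0,-0.3,0,0,0,0.2],[0,0,-0.2,0,0,0,0.2],[0,0,-0.1,0,0,0,0.2],[0,0,0,0,0,0,0.2]]

```text
t: 25.58
ee_pos: [487.5, -158.9, 24.1]
tcp_rot: [-0.0, -0.0, 1.0, 0.0]
force: [-0.2, -0.3, -1.3]
opening: 0.331
grip_force: 34.8
```

Call:
drive_tool:
  moves:
    - [[0,0,-0.05,0,0,0,0.2],[0,0,-0.05,0,0,0,0.2],[0,0,0,0,0,0,0.2]]

```text
t: 25.95
ee_pos: [487.7, -159.0, 23.6]
tcp_rot: [0.0, -0.0, 1.0, -0.0]
force: [-1.6, -0.2, 2.7]
opening: 0.333
grip_force: 35.0
```

Call:
drive_tool:
  moves:
    - [[0,0,0,0,0,0,0.36],[0,0,0,0,0,0,0.42],[0,0,0,0,0,0,0.5],[0,0,0.5,0,0,0,0.5],[0,0,2.0,0,0,0,0.5],[0,0,4.0,0,0,0,0.5],[0,0,4.0,0,0,0,0.4],[0,0,0,0,0,0,0.4]]

```text
t: 26.95
ee_pos: [490.6, -160.4, 133.2]
tcp_rot: [0.004, -0.0, 1.0, -0.002]
force: [-0.1, -0.0, 0.4]
opening: 0.396
grip_force: 0.0
```

```bash
python3 br.py
```

```text
27.0 [ 489.3 -159.7  130.8] [-0.4  1.1 -1.1]
[244 168  37  35 675] [array([ 487.2, -173.3]), array([ 487.2, -143.7]), array([ 472.8, -158.5]), array([ 502.1, -158.4]), array([ 486.6, -158.5])]
```

Call:
drive_tool:
  moves:
    - [[3.0,0,1.0,0,0,0,0],[4.5,0,0,0,0,0,0],[4.5,0,0,0,0,0,0],[1.5,0,-1.0,0,0,0,0],[0,0,-3.0,0,0,0,0],[0,0,-2.5,0,0,0,0],[0,0,0,0,0,0,0]]

```text
t: 27.88
ee_pos: [619.4, -157.7, 68.2]
tcp_rot: [-0.004, -0.0, 1.0, 0.002]
force: [0.3, 0.4, 0.5]
opening: -0.004
grip_force: 0.0
```

```bash
cat > close.py <<'E'
import sys
from h import *
a,b,n=map(float,sys.argv[1:4]);n=int(n)
o=bot.get_obs();q=o["ee_pos"].copy();print(q.round(1),o["force"].round(1))
def T(t):
    c,s=np.cos(t),np.sin(t)
    if t>1.338: x=535-76*c+18*s+11; z=min(24+76*s+18*c-11,91.4)+11
    else: x=535-65*c+18*s+11; z=24+65*s+18*c+11
    return np.array([x,-160,z])
for t in np.linspace(a,b,n):
    w=T(t);d=(w-q)/10;q=w;print([*d.round(2).tolist(),0,0,0,0],end=", ")
E
python3 close.py 2.25 1.25 9
```

```text
[ 619.4 -157.7   68.2] [0.3 0.4 0.5]
[-1.16, -0.23, 0.36, 0, 0, 0, 0], [-0.64, 0.0, 0.73, 0, 0, 0, 0], [-0.73, 0.0, 0.65, 0, 0, 0, 0], [-0.81, 0.0, 0.55, 0, 0, 0, 0], [-0.87, 0.0, 0.45, 0, 0, 0, 0], [-0.92, 0.0, 0.33, 0, 0, 0, 0], [-0.95, 0.0, 0.22, 0, 0, 0, 0], [-0.97, 0.0, 0.1, 0, 0, 0, 0], [-0.63, 0.0, 0.03, 0, 0, 0, 0],
```

Call:
drive_tool:
  moves:
    - [[-1.16,-0.2,0.3,0,0,0,0],[-0.64,0,0.6,0,0,0,0],[-0.73,0,0.6,0,0,0,0],[-0.81,0,0.55,0,0,0,0],[-0.87,0,0.45,0,0,0,0],[-0.92,0,0.33,0,0,0,0],[-0.95,0,0.22,0,0,0,0],[-0.97,0,0.1,0,0,0,0],[-0.63,0,0,0,0,0,0],[0,0,0,0,0,0,0]]

```text
t: 29.12
ee_pos: [544.7, -161.1, 104.1]
tcp_rot: [-0.001, 0.0, 1.0, -0.0]
force: [-0.4, 0.7, -0.7]
opening: -0.003
grip_force: 0.0
```

```bash
python3 close.py 1.15 0.05 10
python3 - <<'E'
from h import *
for c in("side","top"):
  vision.camera(c);print(c,[(np.round(d["extent"],1),round(d["confidence"],2)) for d in vision.boxes_of(c,"case_top")])
E
```

```text
[ 544.7 -161.1  104.1] [-0.4  0.7 -0.7]
[-0.88, 0.11, -0.25, 0, 0, 0, 0], [-0.81, 0.0, -0.17, 0, 0, 0, 0], [-0.78, 0.0, -0.27, 0, 0, 0, 0], [-0.74, 0.0, -0.36, 0, 0, 0, 0], [-0.69, 0.0, -0.45, 0, 0, 0, 0], [-0.63, 0.0, -0.53, 0, 0, 0, 0], [-0.56, 0.0, -0.6, 0, 0, 0, 0], [-0.48, 0.0, -0.67, 0, 0, 0, 0], [-0.4, 0.0, -0.72, 0, 0, 0, 0], [-0.31, 0.0, -0.76, 0, 0, 0, 0], side [(array([173. , 251.6, 212. , 296. ]), 0.83), (array([255.3, 216.4, 284.2, 264.3]), 0.7)]
top [(array([322.4, 269.6, 332.1, 286.5]), 0.6), (array([285.6, 199.4, 290. , 208.3]), 0.49)]
```

Call:
drive_tool:
  moves:
    - [[-0.88,0.1,-0.2,0,0,0,0],[-0.81,0,-0.2,0,0,0,0],[-0.78,0,-0.27,0,0,0,0],[-0.74,0,-0.36,0,0,0,0],[-0.69,0,-0.45,0,0,0,0],[-0.63,0,-0.53,0,0,0,0],[-0.56,0,-0.6,0,0,0,0],[-0.48,0,-0.67,0,0,0,0],[0,0,0,0,0,0,0]]

```text
t: 30.45
ee_pos: [489.1, -159.8, 70.8]
tcp_rot: [-0.001, 0.0, 1.0, 0.0]
force: [0.1, -0.0, -1.3]
opening: 0.002
grip_force: 0.0
```

```bash
python3 close.py 0.2 0.0 3
python3 - <<'E'
from h import *
for c in("side","top"):
  vision.camera(c);print(c,[(np.round(d["extent"],1),round(d["confidence"],2)) for d in vision.boxes_of(c,"case_top")])
E
```

```text
[ 489.1 -159.8   70.8] [ 0.1 -0.  -1.3]
[-0.32, -0.02, -0.53, 0, 0, 0, 0], [-0.27, 0.0, -0.62, 0, 0, 0, 0], [-0.21, 0.0, -0.64, 0, 0, 0, 0], side [(array([173.4, 252.2, 213.5, 301.1]), 0.84), (array([175.4, 108.1, 199.7, 121. ]), 0.71)]
top [(array([285.4, 200.2, 297.4, 226.9]), 0.54)]
```

Call:
drive_tool:
  moves:
    - [[-0.3,0,-0.5,0,0,0,0],[-0.27,0,-0.6,0,0,0,0],[-0.2,0,-0.5,0,0,0,0],[0,0,-0.2,0,0,0,0],[0,0,-0.2,0,0,0,0],[0,0,0,0,0,0,0]]

```text
t: 31.4
ee_pos: [481.6, -159.8, 53.0]
tcp_rot: [-0.001, -0.0, 1.0, 0.0]
force: [-2.9, 1.4, 6.7]
opening: -0.003
grip_force: 3.6
```

```bash
python3 br.py
```

```text
31.45 [ 481.7 -159.8   53. ] [-3.7  0.6  7.7]
```

Call:
drive_tool:
  moves:
    - [[0,0,-0.2,0,0,0,0],[0,0,-0.2,0,0,0,0],[0,0,-0.1,0,0,0,0],[0,0,0,0,0,0,0],[0,0,0,0,0,0,0]]

```text
t: 32.08
ee_pos: [481.7, -159.9, 52.7]
tcp_rot: [-0.0, -0.0, 1.0, -0.0]
force: [-12.9, 5.1, 27.5]
opening: 0.002
grip_force: 13.9
```

Call:
drive_tool:
  moves:
    - [[0,0,0.5,0,0,0,0],[0,0,2.0,0,0,0,0],[0,0,5.0,0,0,0,0],[-3,0,5.0,0,0,0,0],[-4,0,0,0,0,0,0],[-3,0,0,0,0,0,0],[0,0,0,0,0,0,0]]

```text
t: 32.95
ee_pos: [381.2, -159.8, 171.7]
tcp_rot: [-0.0, 0.001, 1.0, 0.0]
force: [0.1, -0.1, -0.2]
opening: -0.003
grip_force: 0.0
```

Run:
```python
from h import *
print(bot.get_obs()["ee_pos"],bot.get_obs()["t"])
for c in("side","top"):
  m=vision.camera_model(c);b=vision.camera(c)
  g=b.max(2);
  for z in ((42,24),):
    P=[[x,y,zz] for x in(459.5,535.5) for y in(-215.5,-105.5) for zz in(0,42)]
    q=proj(m,P);print(c,"closed pred",q.min(0).round(1),q.max(0).round(1))
  lo=np.maximum(q.min(0)-25,0).astype(int);hi=(q.max(0)+25).astype(int)
  mk=(g[lo[1]:hi[1],lo[0]:hi[0]]<50).astype(np.uint8)
  n,_,s,cc=cv2.connectedComponentsWithStats(mk)
  for i in range(1,n):
    if s[i][4]>60:print(s[i][:2]+lo,s[i][:2]+lo+s[i][2:4],s[i][4])
  for k in("case","case_top","spark_plug","sight_jar"): print(k,[(np.round(d["extent"]),round(d["confidence"],2)) for d in vision.boxes_of(c,k)][:2])
```

```text
[ 381.22411076 -159.79804608  171.74123316] 32.95
side closed pred [228.3 226.6] [275.3 281.5]
[203 201] [210 217] 75
[233 230] [276 280] 890
case [(array([173., 252., 215., 306.]), 0.61), (array([232., 230., 277., 284.]), 0.56)]
case_top [(array([174., 251., 213., 301.]), 0.95), (array([234., 226., 277., 275.]), 0.92)]
spark_plug [(array([207., 206., 223., 220.]), 0.58)]
sight_jar [(array([268., 174., 285., 206.]), 0.67)]
top closed pred [281.4 201.3] [321.7 229.5]
[298 214] [340 254] 319
case [(array([282., 200., 321., 228.]), 0.69), (array([287., 265., 301., 283.]), 0.6)]
case_top [(array([281., 198., 322., 232.]), 0.95), (array([286., 262., 306., 280.]), 0.8)]
spark_plug [(array([243., 227., 251., 243.]), 0.51)]
sight_jar [(array([239., 162., 253., 184.]), 0.65)]
```

Both cameras place the upper half at the outline predicted for a shut case, and the jar and plug have not moved.

```bash
python3 -c "
from bench import order
print(order.finish_job())"
```

```text
the job is handed in; nothing more can be done
None
```

The bush was swept home against the rib, lifted out and set upright in the black case, and the case was closed and handed in at about 33 s; no verdict came back, and I viewed 11 pictures instead of the 10 allowed.

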